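Load the pot crate, wedge its front up and hold

ROBOT

A 7-joint arm with a two-finger parallel gripper is mounted at the origin on a cart in front of the work surface, level with it; the furniture and walls round the work are solid. World frame = base frame: x ahead of the robot, y to its left, z up, the work surface at z = 0. Lengths are in m, angles in rad, forces in N, time in s.
With the tool pointing down it reaches from about 0.425 to 0.825 m from the base axis. Payload 3.6 kg.
Tool frame: the origin (TCP) lies midway between the tips of the shut fingers; the grasp point (between the pads) lies 19 mm behind it; z points along the fingers, y is the line along which they close (so a half turn about z gives the same grasp; the last joint's range is limited). The gripper opens to 93 mm and grips with 3 to 60 N. Pads are 15 mm wide; open, the fingers measure 128 mm over their backs; the gripper's body (75 mm by 188 mm) begins 65 mm behind the grasp point.
Start: joints at [-1.19, 0.615, -0.013, 1.423, 0.008, 1.103, -0.04], TCP at [0.258, 0.597, 0.219] pointing down, gripper open.
Joint ranges: [-3.12, 3.12], [-0.3, 2.06], [-1.34, 1.32], [0.26, 2.42], [-1.36, 4.5], [0.01, 1.98], [-2.84, 2.84]. Speed limits (rad/s): [2.79, 2.79, 3.14, 3.14, 3.14, 3.14, 3.14].

INTERFACE

Orientations are given as a unit quaternion [w, x, y, z].
In Python, from cell import robot gives the robot as it stands. The module is installed in compiled form; this text tells all that it offers.
- The arm moves only by the shell command python3 -m creep 'ROWS'. ROWS is JSON, a list of rows, each an object of numbers: "x", "y", "z": the shift along the tool's x, y, z normalised to -1 to 1, where 1 is 1 m; "ax", "ay", "az": the turn, a rotation vector about the tool's x, y, z normalised to -1 to 1, where 1 is 180 degrees; "hand": the opening, from 0 (shut) to 1 (fully open). In form: [{"x": .., "y": .., "z": .., "ax": .., "ay": .., "az": .., "hand": ..}, ...]. A call has 1 to 10 rows; each row is the pose to reach, as a shift and turn from the pose commanded when the call began, along the tool's axes at that moment, turning the shorter way round; what a row does not reach only later rows make up. A row lasts 1/12 s, in which the tool goes at most 41.7 mm and 7.16 degrees, less where a joint would pass 70% of its speed; a pose out of reach is approached as far as the arm can. A call with a number of a shift or a turn outside -1 to 1 is refused whole. A call with a gripper value outside its range is refused whole. The fingers move at their own pace and stop on an object; the grip force is fixed at half the most. Time passes only in rows, so rows that repeat a pose let the fingers close. It gives the time, the measured TCP pose, the force, the opening and the grip force at its end, in the units of the state.
- robot.get_obs(): the state, without advancing time (a new reading comes with each control period).
- robot.get_image(name): name is "side" or "top" or "wrist"; returns a dict with "pixels" (384x512x3 uint8, red, green, blue), "vfov" (degrees; the focal length in pixels is half the picture's height over the tangent of half this angle, whatever the lens; pixels are square), "cx", "cy" (the principal point, pixels), "dist_coeffs" ([k1, k2, p1, p2, k3] as OpenCV has them; the pictures are not rectified), "R" (3x3) and "t" (3): a world point X has camera coordinates R X + t; the wrist camera has in their place "hand_eye" (4x4, takes a point from camera to tool coordinates, whose origin is the TCP and whose axes are the flange's). Camera axes: x right, y down, z forward; pixel columns grow to the right and rows downward; lengths in m; the calibration is good to about 2 mm. A picture is of the moment at which its call begins: read the wrist's pose just before it. There is no depth.
- robot.close_job(): hands the job in; it is judged then, once.
The state is a dict: "time": time; "q": joint angles; "joint_velocities": joint speeds; "effort": joint torques, N m; "tool_pos": TCP position; "tcp_rot": TCP orientation; "force": force on the tool from outside, world axes, zero at the start; "torque": the same for the moment, N m; "grip_width": opening from 0.0 (shut) to 1.0 (fully open); "gripper_force": force on a finger pad.
Only numpy, scipy, OpenCV 4.12 (cv2) and the standard library are available. Lean on these libraries where they do the work, as an engineer would, in place of code of your own. Each camera call takes 0.05 s, during which the arm holds its last target. There are 200 camera calls.

TASK

Stand the two blue-lidded pots upright in the two empty cells of the blue crate, one in each, and let go of them. Then take the wedge by its red block, slide it tip first and flat along the steel base plate under the round front edge of the crate until that edge just lifts off its two rests, by about 5 mm, and finish while still gripping the wedge and holding it there, with nothing but the wedge propping up the crate. Leave the black-lidded pot in its cell and the pliers, the black lid and the red-lidded pot on the bench where they are.

Things in the scene. Friction and masses are not known exactly. Their poses are not given: they have to be found in the camera images.
- base: fixed dark steel plate on the bench, x -75..150 mm, y -42..42, 8 mm thick. Origin on the bench (z 0) under the crate's front edge; x towards the crate's rear hinge (x 135), y left, z up. Wedge runway: x below 0. Two rests (x 4..20, y +-33 mm, 9 mm wide) carry the crate's front; the 57 mm between them is open, and the space under the crate, 10 mm high, is empty back to the hinge
- crate_axis (a point): blue crate, three cells in a row along x, on an aluminium plate 135 x 76 x 6 mm with a round front edge (radius 6 mm, full width). Origin on the rear hinge axis (base x 135, z 22 mm), axes as base when down. Cells 38 x 40 mm inside; walls 3 mm thick, tops 21 mm above the cell floors. About 0.5 kg in all
- crate (a joint): tilt of the crate about its rear hinge, rad: 0 with its front down on the rests, growing as the front lifts; 1 mm of lift at the front edge is 0.0078 rad. It swings freely and falls back by its own weight
- crate_nose (a point): lowest line of the crate's round front edge, at its middle; 18 mm above the bench (10 mm above the base plate) when down. It is 129 mm from the hinge axis, 6 mm behind the foremost point
- cell_front (a point): centre of the floor of the front cell (empty at the start), 27 mm above the bench; axes as the crate
- cell_mid (a point): centre of the floor of the middle cell, where the black-lidded pot stands at the start; axes as the crate
- cell_rear (a point): centre of the floor of the rear cell (empty at the start); axes as the crate; the three cells are 41 mm apart
- wedge: loose steel wedge with a red grip block, 0.2 kg, 136 x 26 mm, flat on its sole. Origin on the sole under the middle of the block; x to the thin tip, z up. Block: x -18..18 mm, 50 mm high, pinched across its 26 mm width (y). Ramp: from x 18 (23 mm high) straight down to the tip at x 118 mm (3 mm high), 1 in 5
- wedge_grip (a point): centre of the wedge's red grip block, 25 mm above the sole; axes as the wedge
- wedge_tip (a point): thin tip of the wedge on the sole, 118 mm ahead of the grip block's centre
- pot_a_mid (a point): centre (half-way up, 25 mm) of a small loose clear pot with a blue lid, 27 mm in diameter and 50 mm high, 36 g, standing on the bench; z up its axis
- pot_b_mid (a point): the same for the second blue-lidded pot, alike in all
- pot_a: the same pot as pot_a_mid; origin under it
- pot_b: the same pot as pot_b_mid; origin under it
- pot_black_mid (a point): centre (half-way up, 22 mm) of the pot with the black lid, 26 mm in diameter, 44 mm high, standing loose in the middle cell
- pliers: small red-handled pliers, 55 x 129 x 12 mm, loose on the bench; not to be disturbed
- black_lid: ribbed black lid, 47 mm in diameter, 20 mm high, loose on the bench; not to be disturbed
- pot_red: small pot with a red lid, 36 mm in diameter, 36 mm high, loose on the bench; not to be disturbed
Mind the look-alikes: they are no part of the job. Leave any pink look-alike of the wedge alone. Leave any turquoise look-alike of the pot_a alone.

How it is judged:
By the outcome, as a careful person would: the job done as asked, in the order asked, and still so for the second after the job is handed in, while the arm keeps its last pose, push and grip.
It also fails if it takes over 69 s, if anything falls off the work surface, if the arm or the gripper's body presses on something with over 40 N, if the wrist force passes 120 N, or if a joint passes its speed limit or range.

## Working session

There is one attempt and no reset: what is moved stays moved. The work goes in short steps, Python scripts to look and compute and a shell command to move; the robot and the scene stay as the last step left them, time stands still between calls to the robot, and variables do not carry over. Pictures are saved under pics/ and viewed, at most 10 in all, crops included, and the job is handed in when it is done.

```bash
mkdir -p pics; cat > h.py <<'E'
import numpy as np, cv2
from cell import robot
def K(im):
    f=im["pixels"].shape[0]/2/np.tan(np.radians(im["vfov"])/2)
    return np.array([[f,0,im["cx"]],[0,f,im["cy"]],[0,0,1.]])
def snap(name,fn=None):
    im=robot.get_image(name)
    if fn: cv2.imwrite("pics/"+fn,im["pixels"][:,:,::-1])
    return im
def ray(im,uv):
    p=cv2.undistortPoints(np.array([[uv]],float),K(im),np.array(im["dist_coeffs"]))[0,0]
    R=np.array(im["R"]);t=np.array(im["t"])
    return -R.T@t, R.T@np.array([p[0],p[1],1])
def onz(im,uv,z):
    o,d=ray(im,uv); return o+d*(z-o[2])/d[2]
def proj(im,X):
    return cv2.projectPoints(np.array(X,float).reshape(-1,3),cv2.Rodrigues(np.array(im["R"]))[0],np.array(im["t"]),K(im),np.array(im["dist_coeffs"]))[0][:,0]
E
python3 - <<'E'
from h import *
a=snap("top","top.png");b=snap("side","side.png")
o=robot.get_obs();print(o["time"],o["tool_pos"],o["tcp_rot"],o["grip_width"],o["force"])
for i in(a,b):print(-np.array(i["R"]).T@np.array(i["t"]),i["vfov"],i["dist_coeffs"])
E
```

```text
0.1 [0.25750152 0.5960526  0.21759485] [-2.08892257e-04  2.02457864e-01  9.79290294e-01 -1.13589961e-03] 1.0005348832207008 [-0.16769311 -0.06412624  0.29748674]
[ 0.35767359 -0.11998702  1.25919472] 44.91003604181976 [0.02381355 0.         0.         0.         0.        ]
[0.3388787  0.77792844 0.62671285] 42.431121159046384 [-0.17037023  0.          0.          0.          0.        ]
```

View pics/top.png

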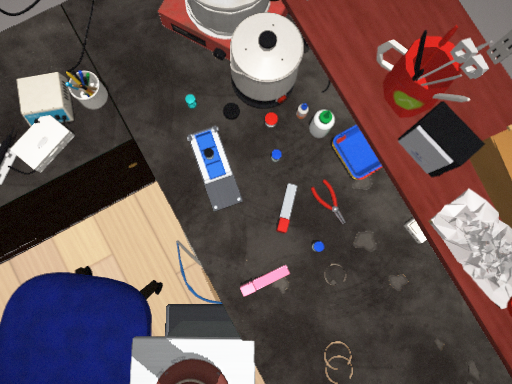

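View pics/side.png

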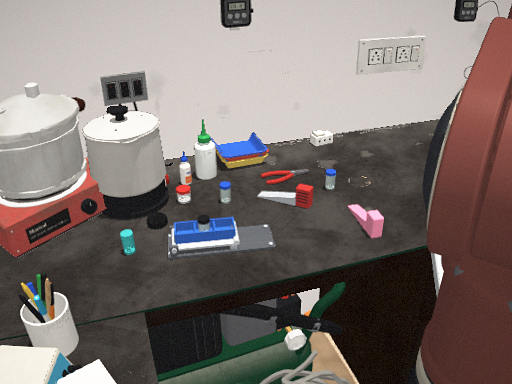

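Top view: the blue lids are at (276,155) and (318,246). The wedge's red block is at (284,226) with its tip at (292,185). The crate is at (210,152) and the runway end at (227,200). The side view shows the same pots at (225,190) and (330,178).

```bash
python3 - <<'E'
from h import *
for n in("top","side"):
    im=snap(n); px=im["pixels"]; hsv=cv2.cvtColor(px,cv2.COLOR_RGB2HSV)
    print(n)
    for nm,ms in dict(blue=[((100,120,60),(130,255,255))],red=[((0,150,80),(8,255,255)),((172,150,80),(180,255,255))],black=[((0,0,0),(180,255,32))]).items():
        if nm=="black": continue
        m=sum(cv2.inRange(hsv,*r) for r in ms)
        k,l,s,c=cv2.connectedComponentsWithStats(m)
        for i in range(1,k):
            if 15<s[i,4]<3000: 
                z={'blue':.05,'red':.05}[nm]; print(nm,s[i],c[i].round(1),onz(im,c[i],z).round(4))
    x0,y0,w,h=((170,110,170,150) if n=="top" else (130,150,220,110))
    cv2.imwrite(f"pics/{n}_c.png",cv2.resize(px[y0:y0+h,x0:x0+w,::-1],None,fx=800/w if n=="side" else 4,fy=800/w if n=="side" else 4,interpolation=cv2.INTER_CUBIC))
    for X in [(.4,0,0),(.5,0,0),(.4,.1,0)]: print(X,proj(im,X))
E
```

```text
top
blue [78 70  7 15 43] [81.  76.5] [0.8357 0.3189 0.05  ]
blue [301 103   7   7  31] [303.9 105.8] [ 0.7671 -0.284   0.05  ]
blue [ 333  125   49   53 1410] [356.4 152. ] [ 0.6417 -0.4244  0.05  ]
blue [195 130  31  49 705] [210. 154.] [ 0.6289 -0.0337  0.05  ]
blue [271 149  11  10  86] [276.3 153.6] [ 0.6333 -0.21    0.05  ]
blue [314 241  11  11  95] [318.8 245.9] [ 0.3908 -0.3215  0.05  ]
blue [180 260  42  44 115] [195.6 288.1] [ 0.28   -0.0068  0.05  ]
red [158   0  36  34 705] [174.3  14. ] [1.0229 0.0754 0.05  ]
red [268   0  20  16 208] [277.9   7.6] [ 1.0497 -0.2118  0.05  ]
red [199  35  32  24 287] [217.2  44.2] [ 0.9379 -0.0453  0.05  ]
red [278  95   8   8  34] [281.5  98.5] [ 0.7864 -0.2231  0.05  ]
red [265 112  13  13 141] [271. 118.] [ 0.7312 -0.1951  0.05  ]
red [337 136   8   7  25] [340.5 139.1] [ 0.6764 -0.3822  0.05  ]
red [358 167  25  13  44] [369.5 173.7] [ 0.5833 -0.4579  0.05  ]
red [323 179  15  27 123] [330.9 192. ] [ 0.5325 -0.3547  0.05  ]
red [311 187  21  23 130] [320.3 199.1] [ 0.5131 -0.3264  0.05  ]
red [276 218  14  15 148] [282.6 225.1] [ 0.4
[... 826 characters left out ...]
85 182   9   6  21] [ 89.5 184.5] [ 0.9584 -0.1424  0.05  ]
red [296 183  18  25 345] [304.1 195.1] [ 0.4408 -0.1864  0.05  ]
red [176 185  15   9 114] [182.7 188.9] [ 0.7232 -0.163   0.05  ]
red [ 92 190  15  21 106] [ 99.2 199.1] [ 0.9011 -0.0836  0.05  ]
red [ 53 201  48  36 294] [ 74.5 218.3] [0.9179 0.0018 0.05  ]
red [  0 205   9  13  48] [  3.1 210.7] [1.1079 0.0072 0.05  ]
red [  0 206  53  51 851] [ 20.1 233.2] [1.0096 0.0786 0.05  ]
red [ 31 216   8   6  23] [ 34.1 218.6] [1.011  0.0214 0.05  ]
red [281 295   8   4  21] [285.  296.8] [0.4297 0.1551 0.05  ]
(0.4, 0, 0) [[311.54803391 265.29975873]]
(0.5, 0, 0) [[262.64439059 259.60725193]]
(0.4, 0.1, 0) [[305.19892367 298.88063006]]
```

View pics/top_c.png

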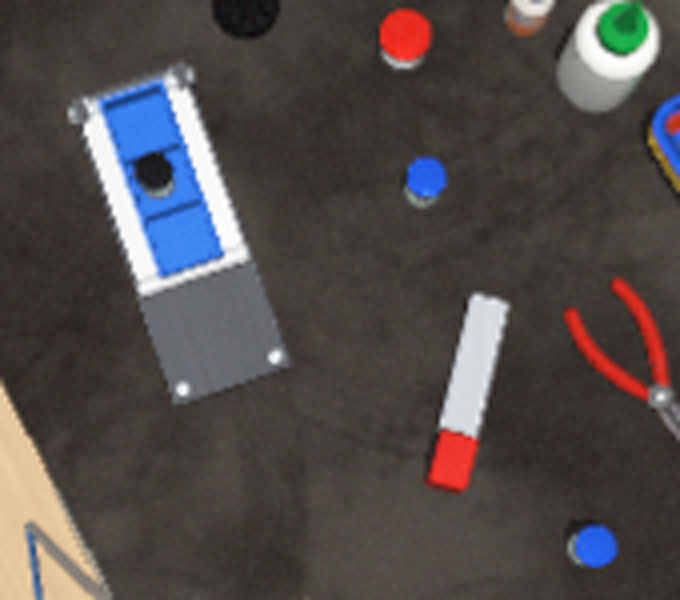

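View pics/side_c.png

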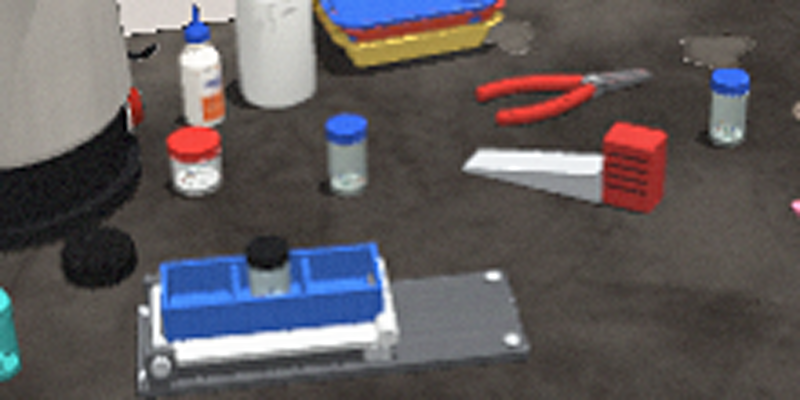

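```bash
cat >> h.py <<'E'
from scipy.spatial.transform import Rotation as Ro
def move(target,yaw):   # tool down, tool x at yaw(deg); prints call values
    o=robot.get_obs(); q=np.array(o["tcp_rot"]); R=Ro.from_quat(q[[1,2,3,0]])
    d=R.inv().apply(np.array(target)-o["tool_pos"])
    T=Ro.from_euler('z',yaw,degrees=True)*Ro.from_euler('x',180,degrees=True)
    rv=(R.inv()*T).as_rotvec()/np.pi
    print("xyz",d.round(4),"rot",rv.round(4),"rows",np.linalg.norm(d)/.0417,np.linalg.norm(rv)*180/7.16)
E
cat > c.py <<'E'
from h import *
from scipy.optimize import least_squares
im={n:snap(n) for n in("top","side")}
c=lambda p,x0,y0,s:np.array(p)/s+[x0,y0]-0.5+0.5/s
T=lambda *p:c(p,170,110,4); S=lambda *p:c(p,130,150,800/220)
obs=[("top",T(178,402),(-.075,.042,.008)),("top",T(288,362),(-.075,-.042,.008)),("top",T(140,292),(0,.038,.024)),("top",T(250,262),(0,-.038,.024)),
("side",S(528,350),(-.075,.042,.008)),("side",S(507,272),(-.075,-.042,.008)),("side",S(138,392),(.15,.042,.008))]
W=[onz(im[n],p,b[2])[:2] for n,p,b in obs]
B=np.array([b[:2] for *_,b in obs]);W=np.array(W)
def f(v):
    a=v[2];return (B@np.array([[np.cos(a),np.sin(a)],[-np.sin(a),np.cos(a)]])+v[:2]-W)
r=least_squares(lambda v:f(v).ravel(),[.55,-.06,.33]);print(r.x,np.degrees(r.x[2]),f(r.x).round(4).tolist())
b=onz(im["top"],T(452,460),.045);t=onz(im["top"],T(490,296),.003);print("wedge",b,t,np.degrees(np.arctan2(*(t-b)[[1,0]])))
move((.60,-.05,.30),19)
E
python3 c.py
```

```text
[ 0.56638085 -0.05421405  0.36451149] 20.884970128071053 [[-0.0024, 0.0043], [-0.0008, -0.0005], [-0.003, 0.0008], [0.0023, 0.0032], [-0.0007, -0.0017], [0.0027, -0.0042], [0.0019, -0.0019]]
wedge [ 0.44482184 -0.22801851  0.045     ] [ 0.56064601 -0.25743485  0.003     ] -14.250345394331708
xyz [-0.5706 -0.4578 -0.0814] rot [-1.000e-04  3.000e-04  7.647e-01] rows 17.651508609151808 19.223129493189813
```

```bash
r='{"x":-0.285,"y":-0.228,"z":-0.06,"az":0.38,"hand":1}'; python3 -m creep '[{"x":-0.285,"y":-0.228,"z":-0.06,"az":0.38,"hand":1},{"x":-0.285,"y":-0.228,"z":-0.06,"az":0.38,"hand":1},{"x":-0.285,"y":-0.228,"z":-0.06,"az":0.38,"hand":1},{"x":-0.285,"y":-0.228,"z":-0.06,"az":0.38,"hand":1},{"x":-0.285,"y":-0.228,"z":-0.06,"az":0.38,"hand":1},{"x":-0.285,"y":-0.228,"z":-0.06,"az":0.38,"hand":1},{"x":-0.285,"y":-0.228,"z":-0.06,"az":0.38,"hand":1},{"x":-0.285,"y":-0.228,"z":-0.06,"az":0.38,"hand":1},{"x":-0.285,"y":-0.228,"z":-0.06,"az":0.38,"hand":1},{"x":-0.285,"y":-0.228,"z":-0.06,"az":0.38,"hand":1}]'; python3 -c "
from h import *
move((.58,-.11,.32),20)"
```

```text
xyz [-0.576  -0.5208 -0.1013] rot [-1.000e-04  3.000e-04  7.591e-01] rows 18.78098626334116 19.083464703636142validation failed for argument at $[0]...
```

```bash
python3 -m creep '[{"x":-0.288,"y":-0.26,"z":-0.05,"ax":0,"ay":0,"az":0.38,"hand":1},{"x":-0.288,"y":-0.26,"z":-0.05,"ax":0,"ay":0,"az":0.38,"hand":1},{"x":-0.288,"y":-0.26,"z":-0.05,"ax":0,"ay":0,"az":0.38,"hand":1},{"x":-0.288,"y":-0.26,"z":-0.05,"ax":0,"ay":0,"az":0.38,"hand":1},{"x":-0.288,"y":-0.26,"z":-0.05,"ax":0,"ay":0,"az":0.38,"hand":1},{"x":-0.288,"y":-0.26,"z":-0.05,"ax":0,"ay":0,"az":0.38,"hand":1},{"x":-0.288,"y":-0.26,"z":-0.05,"ax":0,"ay":0,"az":0.38,"hand":1},{"x":-0.288,"y":-0.26,"z":-0.05,"ax":0,"ay":0,"az":0.38,"hand":1},{"x":-0.288,"y":-0.26,"z":-0.05,"ax":0,"ay":0,"az":0.38,"hand":1},{"x":-0.288,"y":-0.26,"z":-0.05,"ax":0,"ay":0,"az":0.38,"hand":1}]'; python3 -c "
from h import *
print(robot.get_obs()['q'])
move((.58,-.11,.32),20)"
```

```text
time: 1.13
tool_pos: [0.4219, 0.2372, 0.27]
tcp_rot: [0.002, 0.723, 0.691, 0.001]
force: [-0.4, -0.4, 0.2]
grip_width: 1.002
gripper_force: 0.0
[-0.83093385  0.31532373  0.36653515  1.81806711 -0.12632804  1.02943768
 -0.46116378]
xyz [-0.3398  0.1738 -0.0488] rot [ 1.300e-03 -1.000e-04  3.745e-01] rows 9.22615502322061 9.414100091099057
```

```bash
python3 -m creep '[{"x":-0.34,"y":0.174,"z":-0.049,"ax":0,"ay":0,"az":0.374,"hand":1},{"x":-0.34,"y":0.174,"z":-0.049,"ax":0,"ay":0,"az":0.374,"hand":1},{"x":-0.34,"y":0.174,"z":-0.049,"ax":0,"ay":0,"az":0.374,"hand":1},{"x":-0.34,"y":0.174,"z":-0.049,"ax":0,"ay":0,"az":0.374,"hand":1},{"x":-0.34,"y":0.174,"z":-0.049,"ax":0,"ay":0,"az":0.374,"hand":1},{"x":-0.34,"y":0.174,"z":-0.049,"ax":0,"ay":0,"az":0.374,"hand":1},{"x":-0.34,"y":0.174,"z":-0.049,"ax":0,"ay":0,"az":0.374,"hand":1},{"x":-0.34,"y":0.174,"z":-0.049,"ax":0,"ay":0,"az":0.374,"hand":1},{"x":-0.34,"y":0.174,"z":-0.049,"ax":0,"ay":0,"az":0.374,"hand":1},{"x":-0.34,"y":0.174,"z":-0.049,"ax":0,"ay":0,"az":0.374,"hand":1}]'; cat >> h.py <<'E'
def wrist(fn=None):
    o=robot.get_obs(); im=snap("wrist",fn); q=np.array(o["tcp_rot"])
    M=np.eye(4); M[:3,:3]=Ro.from_quat(q[[1,2,3,0]]).as_matrix(); M[:3,3]=o["tool_pos"]
    C=M@np.array(im["hand_eye"]); im["R"]=C[:3,:3].T; im["t"]=-C[:3,:3].T@C[:3,3]
    return im
E
python3 -c "
from h import *
im=wrist('w1.png');print(im['vfov'],np.array(im['hand_eye']).round(3).tolist(),robot.get_obs()['q'])
import pickle;pickle.dump(im,open('w1.pkl','wb'))
for b in [(.632,-.208,.047),(.39,-.319,.047)]: print(proj(im,b))"
```

```text
time: 1.97
tool_pos: [0.5833, -0.1097, 0.3185]
tcp_rot: [0.004, 0.985, 0.175, 0.0]
force: [0.0, -0.5, 0.6]
grip_width: 1.001
gripper_force: 0.0
58.224425257303075 [[0.001, -0.956, -0.292, 0.082], [1.0, 0.001, 0.001, 0.001], [-0.0, -0.292, 0.956, -0.165], [0.0, 0.0, 0.0, 1.0]] [-0.27886603  0.51943829  0.71979064  1.45153076 -0.34162529  1.2960067
 -0.75274236]
[[340.22728993 142.44579507]]
[[341.67851838 319.33054892]]
```

View pics/w1.png

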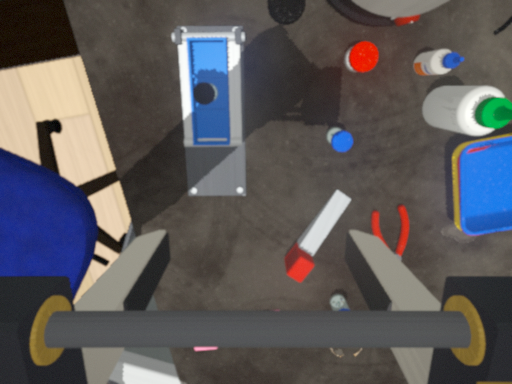

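Wrist view: the crate spans x 183–245, y 30–195, with its front (runway) at the bottom. The blue pot is at (341,140), where the top camera predicted it, and the wedge runs from (300,262) to (342,197).

```bash
python3 - <<'E'
from h import *
import pickle
im=pickle.load(open('w1.pkl','rb'));px=im["pixels"];hsv=cv2.cvtColor(px,cv2.COLOR_RGB2HSV)
m=cv2.inRange(hsv,(100,110,50),(130,255,255));m[:,300:]=0;m[:,:150]=0;m[:20]=0;m[160:]=0
k,l,s,c=cv2.connectedComponentsWithStats(m);i=1+s[1:,4].argmax()
ctr=max(cv2.findContours((l==i).astype('uint8'),0,2)[0],key=cv2.contourArea)
P=np.array([onz(im,p[0],.048)[:2] for p in ctr])
r=cv2.minAreaRect((P*1000).astype('float32'));print("crate",r, cv2.boxPoints(r).round(1).tolist())
A=hsv[...]; m=cv2.inRange(hsv,(100,110,50),(130,255,255)); m[:,:320]=0;m[:,370:]=0;m[:115]=0;m[160:]=0
u=np.argwhere(m)[:,::-1].mean(0);print("pot1",u,onz(im,u,.047))
m=cv2.inRange(hsv,(0,0,150),(180,60,255));m[:,:180]=0;m[:,250:]=0;m[:180]=0;m[200:]=0
k,l,s,c=cv2.connectedComponentsWithStats(m)
for i in range(1,k):
    if s[i,4]>4:print("screw",c[i],s[i,4],onz(im,c[i],.009))
m=cv2.inRange(hsv,(0,150,60),(8,255,255))|cv2.inRange(hsv,(172,150,60),(180,255,255));m[:240]=0;m[290:]=0;m[:,:280]=0;m[:,320:]=0
ctr=np.vstack(cv2.findContours(m,0,2)[0]);print("red",cv2.boundingRect(ctr))
cv2.imwrite("pics/w1c.png",cv2.resize(px[20:290,160:370,::-1],None,fx=2.2,fy=2.2,interpolation=cv2.INTER_CUBIC))
for n,uv in dict(bfl=(188,195),bfr=(246,195)).items():print(n,onz(im,uv,.008))
E
```

```text
crate ((631.8602294921875, -33.37914276123047), (123.60617065429688, 45.870811462402344), 20.48626136779785) [[565.9000244140625, -33.5], [582.0, -76.5], [697.7999877929688, -33.20000076293945], [681.7000122070312, 9.699999809265137]]
pot1 [341.90585242 141.08396947] [ 0.6343168  -0.20928873  0.047     ]
screw [193.58695652 190.47826087] 46 [ 0.4936765  -0.04931505  0.009     ]
screw [239.48979592 189.71428571] 49 [ 0.51734763 -0.11086637  0.009     ]
red (285, 245, 29, 37)
bfl [ 0.48401954 -0.0436914   0.008     ]
bfr [ 0.51272156 -0.12242895  0.008     ]
```

View pics/w1c.png

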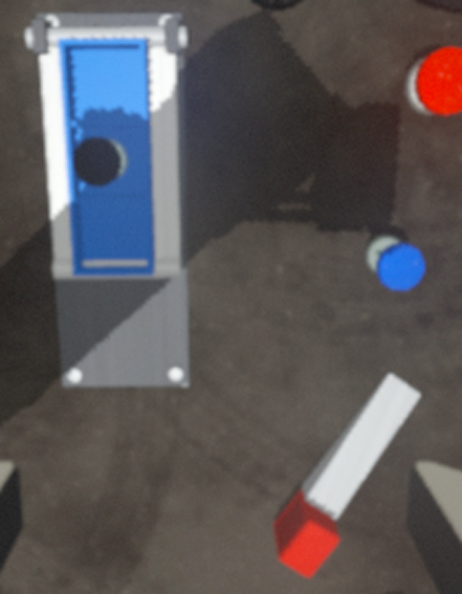

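```bash
python3 -c "
from h import *
move((.633,-.2088,.12),-20)"
```

```text
xyz [0.0124 0.1098 0.1989] rot [ 0.002  -0.0005  0.223 ] rows 5.4561919256591995 5.606043611869014
```

```bash
python3 -m creep '[{"x":0.012,"y":0.11,"z":0.199,"ax":0.002,"ay":-0.0005,"az":0.223,"hand":1},{"x":0.012,"y":0.11,"z":0.199,"ax":0.002,"ay":-0.0005,"az":0.223,"hand":1},{"x":0.012,"y":0.11,"z":0.199,"ax":0.002,"ay":-0.0005,"az":0.223,"hand":1},{"x":0.012,"y":0.11,"z":0.199,"ax":0.002,"ay":-0.0005,"az":0.223,"hand":1},{"x":0.012,"y":0.11,"z":0.199,"ax":0.002,"ay":-0.0005,"az":0.223,"hand":1},{"x":0.012,"y":0.11,"z":0.199,"ax":0.002,"ay":-0.0005,"az":0.223,"hand":1},{"x":0.012,"y":0.11,"z":0.199,"ax":0.002,"ay":-0.0005,"az":0.223,"hand":1}]'; python3 -c "
from h import *
im=wrist('w2.png')
hsv=cv2.cvtColor(im['pixels'],cv2.COLOR_RGB2HSV)
m=cv2.inRange(hsv,(105,150,60),(125,255,255));k,l,s,c=cv2.connectedComponentsWithStats(m)
for i in range(1,k):
    if s[i,4]>40:print(s[i],c[i],onz(im,c[i],.048))
print(proj(im,(.633,-.2088,.05)))
move((.633,-.2088,.027),-20)"
```

```text
time: 2.6
tool_pos: [0.6303, -0.1992, 0.1128]
tcp_rot: [-0.003, 0.986, -0.168, -0.006]
force: [0.1, 0.4, -0.7]
grip_width: 0.999
gripper_force: 0.0
[477   7  35  99 401] [493.58603491  46.39900249] [ 0.68072202 -0.36968526  0.048     ]
[485  46  27  46 280] [497.86071429  71.39285714] [ 0.66528605 -0.3703106   0.048     ]
[ 251  177   36   37 1014] [268.17258383 195.18639053] [ 0.63532748 -0.20957017  0.048     ]
[   0  186  108  116 2916] [ 59.48285322 238.79595336] [ 0.65359356 -0.05539924  0.048     ]
[  0 234  35  43 653] [ 11.77335375 255.58958652] [ 0.65307272 -0.01565596  0.048     ]
[ 41 242  13  14  85] [ 45.09411765 247.48235294] [ 0.65084778 -0.04204469  0.048     ]
[[268.27442375 199.44217043]]
xyz [0.0054 0.0095 0.0889] rot [-0.0017  0.003   0.005 ] rows 2.1471345925922654 0.15152236749086487
```

View pics/w2.png

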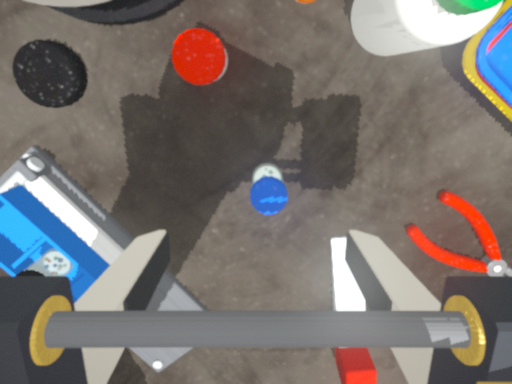

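```bash
python3 -m creep '[{"x":0.001,"y":0,"z":0.093,"ax":0,"ay":0,"az":0,"hand":1},{"x":0.001,"y":0,"z":0.093,"ax":0,"ay":0,"az":0,"hand":1},{"x":0.001,"y":0,"z":0.093,"ax":0,"ay":0,"az":0,"hand":1},{"x":0.001,"y":0,"z":0.093,"ax":0,"ay":0,"az":0,"hand":1},{"x":0.001,"y":0,"z":0.093,"ax":0,"ay":0,"az":0,"hand":1}]'; python3 -m creep '[{"x":0,"y":0,"z":0,"ax":0,"ay":0,"az":0,"hand":0},{"x":0,"y":0,"z":0,"ax":0,"ay":0,"az":0,"hand":0},{"x":0,"y":0,"z":0,"ax":0,"ay":0,"az":0,"hand":0},{"x":0,"y":0,"z":0,"ax":0,"ay":0,"az":0,"hand":0},{"x":0,"y":0,"z":0,"ax":0,"ay":0,"az":0,"hand":0},{"x":0,"y":0,"z":0,"ax":0,"ay":0,"az":0,"hand":0},{"x":0,"y":0,"z":0,"ax":0,"ay":0,"az":0,"hand":0},{"x":0,"y":0,"z":0,"ax":0,"ay":0,"az":0,"hand":0}]'
```

```text
time: 3.07
tool_pos: [0.6351, -0.1993, 0.028]
tcp_rot: [-0.003, 0.986, -0.166, 0.0]
force: [1.0, -0.4, -0.5]
grip_width: 1.001
gripper_force: 0.0
time: 3.73
tool_pos: [0.6337, -0.1996, 0.0256]
tcp_rot: [-0.003, 0.986, -0.167, -0.001]
force: [0.5, 0.8, -1.0]
grip_width: 0.473
gripper_force: 0.0
```

```bash
python3 -m creep '[{"x":0.004,"y":0.009,"z":0,"ax":0,"ay":0,"az":0,"hand":0.5},{"x":0.004,"y":0.009,"z":0,"ax":0,"ay":0,"az":0,"hand":0.5},{"x":0.004,"y":0.009,"z":0,"ax":0,"ay":0,"az":0,"hand":0.5},{"x":0.004,"y":0.009,"z":0,"ax":0,"ay":0,"az":0,"hand":0.5}]';  python3 -m creep '[{"x":0,"y":0,"z":0,"ax":0,"ay":0,"az":0,"hand":0},{"x":0,"y":0,"z":0,"ax":0,"ay":0,"az":0,"hand":0},{"x":0,"y":0,"z":0,"ax":0,"ay":0,"az":0,"hand":0},{"x":0,"y":0,"z":0,"ax":0,"ay":0,"az":0,"hand":0},{"x":0,"y":0,"z":0,"ax":0,"ay":0,"az":0,"hand":0},{"x":0,"y":0,"z":0,"ax":0,"ay":0,"az":0,"hand":0}]'; python3 -c "
from h import *
im=wrist('w3.png');snap('side','s3.png')
cv2.imwrite('pics/s3c.png',np.hstack([im['pixels'][150:384,120:400,::-1],snap('side')['pixels'][100:334,130:410,::-1]]))
move((.6345,-.2093,.12),-20)
"
```

```text
time: 4.07
tool_pos: [0.6344, -0.2099, 0.0256]
tcp_rot: [-0.003, 0.986, -0.167, -0.001]
force: [-0.6, -0.5, -0.9]
grip_width: 0.5
gripper_force: 0.0
time: 4.57
tool_pos: [0.6346, -0.2092, 0.0256]
tcp_rot: [-0.003, 0.986, -0.167, -0.001]
force: [-0.3, 0.7, 0.1]
grip_width: 0.274
gripper_force: 30.0
xyz [-0.0004 -0.0005 -0.0944] rot [-0.0017  0.0012  0.0043] rows 2.264845888926787 0.12059022340300105
```

View pics/s3c.png

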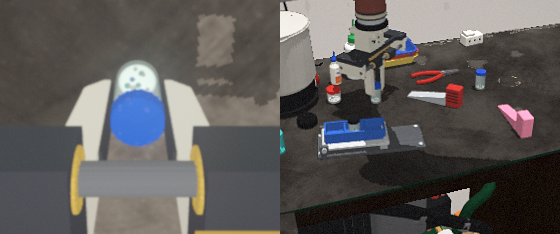

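```bash
python3 -m creep '[{"x":0,"y":0,"z":-0.11,"ax":0,"ay":0,"az":0,"hand":0},{"x":0,"y":0,"z":-0.11,"ax":0,"ay":0,"az":0,"hand":0},{"x":0,"y":0,"z":-0.11,"ax":0,"ay":0,"az":0,"hand":0},{"x":0,"y":0,"z":-0.11,"ax":0,"ay":0,"az":0,"hand":0},{"x":0,"y":0,"z":-0.11,"ax":0,"ay":0,"az":0,"hand":0}]'; python3 -c "
from h import *
move((.670,-.0188,.135),20.5)"
```

```text
time: 5.13
tool_pos: [0.6355, -0.2108, 0.1376]
tcp_rot: [-0.003, 0.986, -0.167, 0.001]
force: [0.6, -0.2, -1.2]
grip_width: 0.272
gripper_force: 30.0
xyz [-0.0307 -0.1926  0.0036] rot [-0.0015 -0.0006 -0.2207] rows 4.678932591712163 5.548625373776046
```

```bash
python3 -m creep '[{"x":-0.031,"y":-0.193,"z":0.003,"ax":-0.0015,"ay":0,"az":-0.221,"hand":0},{"x":-0.031,"y":-0.193,"z":0.003,"ax":-0.0015,"ay":0,"az":-0.221,"hand":0},{"x":-0.031,"y":-0.193,"z":0.003,"ax":-0.0015,"ay":0,"az":-0.221,"hand":0},{"x":-0.031,"y":-0.193,"z":0.003,"ax":-0.0015,"ay":0,"az":-0.221,"hand":0},{"x":-0.031,"y":-0.193,"z":0.003,"ax":-0.0015,"ay":0,"az":-0.221,"hand":0},{"x":-0.031,"y":-0.193,"z":0.003,"ax":-0.0015,"ay":0,"az":-0.221,"hand":0},{"x":-0.031,"y":-0.193,"z":0.003,"ax":-0.0015,"ay":0,"az":-0.221,"hand":0},{"x":-0.031,"y":-0.193,"z":0.003,"ax":-0.0015,"ay":0,"az":-0.221,"hand":0},{"x":-0.031,"y":-0.193,"z":0.003,"ax":-0.0015,"ay":0,"az":-0.221,"hand":0}]'; python3 -c "
from h import *
im=wrist('w4.png');hsv=cv2.cvtColor(im['pixels'],cv2.COLOR_RGB2HSV)
for n,b in dict(r=.1085,m=.0675,f=.0265).items(): print(n,proj(im,(.568+b*.9367,-.0565+b*.3502,.048)))
cv2.imwrite('pics/w4c.png',im['pixels'][60:384,100:420,::-1])
move((.670,-.0188,.0535),20.5)"
```

```text
time: 5.88
tool_pos: [0.668, -0.02, 0.1328]
tcp_rot: [-0.0, 0.984, 0.176, -0.002]
force: [0.4, 0.1, -1.0]
grip_width: 0.273
gripper_force: 30.0
r [[254.33430056 194.59211435]]
m [[254.59959446 243.63918094]]
f [[254.84158076 288.60112358]]
xyz [ 0.0024 -0.0006  0.0796] rot [-0.0003  0.0009 -0.0012] rows 1.9095348497978084 0.039939345326517654
```

View pics/w4c.png

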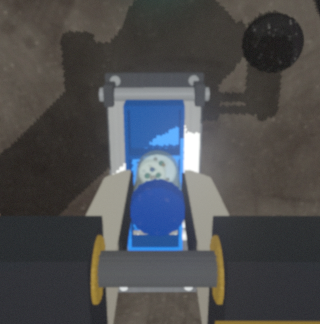

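```bash
python3 -c "
from h import *
im=wrist();hsv=cv2.cvtColor(im['pixels'],cv2.COLOR_RGB2HSV)
m=cv2.inRange(hsv,(95,110,50),(130,255,255));
cs=np.array([.9367,.3502])
for u in (235,245,255,265,275):
    v=np.flatnonzero(m[140:330,u])+140
    for vv in (v.min(),v.max()):
        p=onz(im,(u,vv),.048)[:2]-[.568,-.0565]; print(u,vv,(p@cs).round(4),(p@[-cs[1],cs[0]]).round(4))
for vv in (165,175):
    uu=np.flatnonzero(m[vv,200:310])+200
    for u in(uu.min(),uu.max()):
        p=onz(im,(u,vv),.048)[:2]-[.568,-.0565]; print(u,vv,(p@cs).round(4),(p@[-cs[1],cs[0]]).round(4))
move((.670,-.0188,.0535),20.5)
"
```

```text
235 160 0.1355 0.0139
235 310 0.0058 0.0167
245 160 0.1355 0.0065
245 310 0.0058 0.0082
255 160 0.1354 -0.0009
255 310 0.0058 -0.0003
265 160 0.1354 -0.0082
265 310 0.0057 -0.0088
275 160 0.1354 -0.0156
275 310 0.0057 -0.0172
224 165 0.1317 0.0221
283 165 0.1316 -0.0216
224 175 0.1241 0.0224
283 175 0.124 -0.0218
xyz [ 0.0021 -0.0004  0.0798] rot [-0.0004  0.0008 -0.0011] rows 1.9142125803641232 0.0343229413522953
```

```bash
python3 -m creep '[{"x":0.0025,"y":0,"z":0.03,"ax":0,"ay":0,"az":0,"hand":0},{"x":0.0025,"y":0,"z":0.06,"ax":0,"ay":0,"az":0,"hand":0},{"x":0.0025,"y":0,"z":0.07,"ax":0,"ay":0,"az":0,"hand":0},{"x":0.0025,"y":0,"z":0.074,"ax":0,"ay":0,"az":0,"hand":0},{"x":0.0025,"y":0,"z":0.077,"ax":0,"ay":0,"az":0,"hand":0},{"x":0.0025,"y":0,"z":0.079,"ax":0,"ay":0,"az":0,"hand":0},{"x":0.0025,"y":0,"z":0.079,"ax":0,"ay":0,"az":0,"hand":0}]'; python3 -c "
from h import *
move((.670,-.0188,.0535),20.5)
"
```

```text
time: 6.57
tool_pos: [0.6721, -0.0172, 0.0559]
tcp_rot: [-0.0, 0.984, 0.178, 0.0]
force: [-0.0, 0.3, -0.4]
grip_width: 0.27
gripper_force: 30.0
xyz [-0.0025  0.0008  0.0024] rot [-0.0003 -0.0003  0.0002] rows 0.08460308745765382 0.010052614626025472
```

```bash
python3 -m creep '[{"x":-0.002,"y":0,"z":0.0015,"ax":0,"ay":0,"az":0,"hand":0},{"x":-0.002,"y":0,"z":0.0028,"ax":0,"ay":0,"az":0,"hand":0},{"x":-0.002,"y":0,"z":0.0028,"ax":0,"ay":0,"az":0,"hand":0},{"x":-0.002,"y":0,"z":0.0028,"ax":0,"ay":0,"az":0,"hand":0}]'; python3 -m creep '[{"x":0,"y":0,"z":0,"ax":0,"ay":0,"az":0,"hand":0.5},{"x":0,"y":0,"z":0,"ax":0,"ay":0,"az":0,"hand":0.5},{"x":0,"y":0,"z":0,"ax":0,"ay":0,"az":0,"hand":0.5},{"x":0,"y":0,"z":0,"ax":0,"ay":0,"az":0,"hand":0.5}]';  python3 -m creep '[{"x":0,"y":0,"z":-0.02,"ax":0,"ay":0,"az":0,"hand":0.5},{"x":0,"y":0,"z":-0.06,"ax":0,"ay":0,"az":0,"hand":0.5},{"x":0,"y":0,"z":-0.1,"ax":0,"ay":0,"az":0,"hand":0.5},{"x":0,"y":0,"z":-0.1,"ax":0,"ay":0,"az":0,"hand":0.5}]'; python3 -c "
from h import *
move((.391,-.3195,.13),0)
"
```

```text
time: 6.9
tool_pos: [0.6696, -0.0175, 0.0525]
tcp_rot: [-0.001, 0.984, 0.178, -0.0]
force: [-0.7, 0.4, 1.7]
grip_width: 0.273
gripper_force: 30.0
time: 7.23
tool_pos: [0.6694, -0.0173, 0.0519]
tcp_rot: [-0.001, 0.984, 0.179, -0.001]
force: [1.0, 0.0, -0.6]
grip_width: 0.487
gripper_force: 0.0
time: 7.57
tool_pos: [0.6747, -0.0195, 0.1609]
tcp_rot: [0.002, 0.984, 0.178, 0.007]
force: [0.8, -1.2, 0.2]
grip_width: 0.501
gripper_force: 0.0
xyz [-0.3714  0.1811  0.0271] rot [ 0.0012 -0.0045  0.1142] rows 9.92951327648404 2.87443472379227
```

```bash
python3 -m creep '[{"x":-0.371,"y":0.181,"z":0.02,"ax":0,"ay":-0.003,"az":0.114,"hand":1},{"x":-0.371,"y":0.181,"z":0.02,"ax":0,"ay":-0.003,"az":0.114,"hand":1},{"x":-0.371,"y":0.181,"z":0.02,"ax":0,"ay":-0.003,"az":0.114,"hand":1},{"x":-0.371,"y":0.181,"z":0.02,"ax":0,"ay":-0.003,"az":0.114,"hand":1},{"x":-0.371,"y":0.181,"z":0.02,"ax":0,"ay":-0.003,"az":0.114,"hand":1},{"x":-0.371,"y":0.181,"z":0.02,"ax":0,"ay":-0.003,"az":0.114,"hand":1},{"x":-0.371,"y":0.181,"z":0.02,"ax":0,"ay":-0.003,"az":0.114,"hand":1},{"x":-0.371,"y":0.181,"z":0.02,"ax":0,"ay":-0.003,"az":0.114,"hand":1},{"x":-0.371,"y":0.181,"z":0.02,"ax":0,"ay":-0.003,"az":0.114,"hand":1},{"x":-0.371,"y":0.181,"z":0.02,"ax":0,"ay":-0.003,"az":0.114,"hand":1}]'; python3 -m creep '[{"x":0,"y":0,"z":0,"ax":0,"ay":0,"az":0,"hand":1},{"x":0,"y":0,"z":0,"ax":0,"ay":0,"az":0,"hand":1},{"x":0,"y":0,"z":0,"ax":0,"ay":0,"az":0,"hand":1}]'; python3 -c "
from h import *
im=wrist('w5.png');hsv=cv2.cvtColor(im['pixels'],cv2.COLOR_RGB2HSV)
m=cv2.inRange(hsv,(105,150,60),(125,255,255));k,l,s,c=cv2.connectedComponentsWithStats(m)
for i in range(1,k):
    if s[i,4]>40:print(s[i],c[i],onz(im,c[i],.048))
t=snap('top','t5.png');m=cv2.inRange(cv2.cvtColor(t['pixels'],cv2.COLOR_RGB2HSV),(100,120,60),(130,255,255));k,l,s,c=cv2.connectedComponentsWithStats(m)
for i in range(1,k):
    if s[i,4]>40:print(s[i],c[i],onz(t,c[i],.047))
move((.391,-.3195,.0265),0)
move((.391,-.3195,.0265),-20)
cv2.imwrite('pics/t5c.png',np.hstack([cv2.resize(t['pixels'][110:260,170:340,::-1],(435,384)),im['pixels'][:,100:460,::-1]]))
"
```

```text
time: 8.4
tool_pos: [0.3838, -0.3189, 0.1321]
tcp_rot: [0.001, 1.0, -0.0, -0.005]
force: [0.8, -1.6, -0.7]
grip_width: 0.998
gripper_force: 0.0
time: 8.65
tool_pos: [0.3863, -0.3168, 0.1318]
tcp_rot: [-0.0, 1.0, 0.0, -0.005]
force: [-0.2, -0.4, -0.3]
grip_width: 1.003
gripper_force: 0.0
[246 172  34  34 823] [262.57837181 187.14823815] [ 0.39441598 -0.32192457  0.048     ]
[78 70  7 15 43] [81.04651163 76.46511628] [0.83693185 0.32003422 0.047     ]
[ 333  125   49   53 1409] [356.44286728 152.01987225] [ 0.64234152 -0.42514676  0.047     ]
[195 130  31  49 681] [210.15859031 154.38325991] [ 0.62854871 -0.03387083  0.047     ]
[    0   273   151   111 14019] [ 69.61594978 330.91268992] [0.17265611 0.30231257 0.047     ]
xyz [0.0048 0.0039 0.1051] rot [-0.0002  0.0033  0.0013] rows 2.525017673287872 0.08964443009299562
xyz [0.0048 0.0039 0.1051] rot [0.0003 0.0033 0.1124] rows 2.525017673287872 2.8281804785046445
```

View pics/t5c.png

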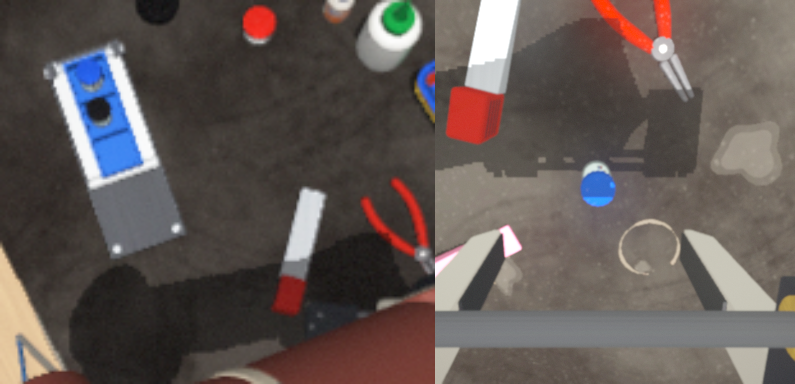

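```bash
python3 -m creep '[{"x":0.0065,"y":0.004,"z":0.03,"ax":0,"ay":0.003,"az":0,"hand":0.65},{"x":0.0065,"y":0.004,"z":0.03,"ax":0,"ay":0.003,"az":0,"hand":0.65},{"x":0.0065,"y":0.004,"z":0.105,"ax":0,"ay":0.003,"az":0,"hand":0.65},{"x":0.0065,"y":0.004,"z":0.105,"ax":0,"ay":0.003,"az":0,"hand":0.65},{"x":0.0065,"y":0.004,"z":0.105,"ax":0,"ay":0.003,"az":0,"hand":0.65},{"x":0.0065,"y":0.004,"z":0.105,"ax":0,"ay":0.003,"az":0,"hand":0.65}]'; python3 -c "
from h import *
im=wrist('w6.png');hsv=cv2.cvtColor(im['pixels'],cv2.COLOR_RGB2HSV)
m=cv2.inRange(hsv,(105,150,60),(125,255,255));k,l,s,c=cv2.connectedComponentsWithStats(m)
for i in range(1,k):
    if s[i,4]>40:print(s[i],c[i],onz(im,c[i],.048))
move((.393,-.321,.0265),0)"
```

```text
time: 9.25
tool_pos: [0.3909, -0.3198, 0.0264]
tcp_rot: [-0.001, 1.0, 0.001, -0.002]
force: [1.2, -0.7, -0.3]
grip_width: 0.66
gripper_force: 0.0
[ 232  235   55   56 2414] [259.0091135  262.62137531] [ 0.39466539 -0.3217536   0.048     ]
xyz [ 0.0013 -0.0002  0.0013] rot [0.0001 0.0004 0.0006] rows 0.044273235474960294 0.01787487103517289
```

```bash
python3 -m creep '[{"x":0.0017,"y":0,"z":0,"ax":0,"ay":0,"az":0,"hand":0},{"x":0.0017,"y":0,"z":0,"ax":0,"ay":0,"az":0,"hand":0},{"x":0.0017,"y":0,"z":0,"ax":0,"ay":0,"az":0,"hand":0},{"x":0.0017,"y":0,"z":0,"ax":0,"ay":0,"az":0,"hand":0},{"x":0.0017,"y":0,"z":0,"ax":0,"ay":0,"az":0,"hand":0},{"x":0.0017,"y":0,"z":0,"ax":0,"ay":0,"az":0,"hand":0},{"x":0.0017,"y":0,"z":0,"ax":0,"ay":0,"az":0,"hand":0},{"x":0.0017,"y":0,"z":0,"ax":0,"ay":0,"az":0,"hand":0}]'; python3 -c "
from h import *
o=robot.get_obs();print(o['tool_pos'],o['gripper_force'],o['grip_width'])"; python3 -m creep '[{"x":0,"y":0,"z":-0.12,"ax":0,"ay":0,"az":0,"hand":0},{"x":0,"y":0,"z":-0.12,"ax":0,"ay":0,"az":0,"hand":0},{"x":0,"y":0,"z":-0.12,"ax":0,"ay":0,"az":0,"hand":0},{"x":0,"y":0,"z":-0.12,"ax":0,"ay":0,"az":0,"hand":0},{"x":0,"y":0,"z":-0.12,"ax":0,"ay":0,"az":0,"hand":0}]'; python3 -c "
from h import *
print(robot.get_obs()['grip_width'])
move((.5933,-.0472,.145),20.5)"
```

```text
time: 9.97
tool_pos: [0.3929, -0.3213, 0.0272]
tcp_rot: [0.0, 1.0, 0.0, -0.0]
force: [0.6, 1.0, 4.4]
grip_width: 0.278
gripper_force: 30.0
[ 0.39286165 -0.3212897   0.02721568] 29.989351079711923 0.2779978851520232
time: 10.38
tool_pos: [0.3938, -0.322, 0.1485]
tcp_rot: [0.001, 1.0, 0.0, 0.001]
force: [0.2, 0.0, -1.1]
grip_width: 0.274
gripper_force: 30.0
0.2738113315209948
xyz [ 0.1998 -0.2747  0.0031] rot [ 0.001  -0.0005 -0.1136] rows 8.145169165871621 2.855698158989315
```

```bash
python3 -m creep '[{"x":0.2,"y":-0.275,"z":0.003,"ax":0.001,"ay":0,"az":-0.114,"hand":0},{"x":0.2,"y":-0.275,"z":0.003,"ax":0.001,"ay":0,"az":-0.114,"hand":0},{"x":0.2,"y":-0.275,"z":0.003,"ax":0.001,"ay":0,"az":-0.114,"hand":0},{"x":0.2,"y":-0.275,"z":0.003,"ax":0.001,"ay":0,"az":-0.114,"hand":0},{"x":0.2,"y":-0.275,"z":0.003,"ax":0.001,"ay":0,"az":-0.114,"hand":0},{"x":0.2,"y":-0.275,"z":0.003,"ax":0.001,"ay":0,"az":-0.114,"hand":0},{"x":0.2,"y":-0.275,"z":0.003,"ax":0.001,"ay":0,"az":-0.114,"hand":0},{"x":0.2,"y":-0.275,"z":0.003,"ax":0.001,"ay":0,"az":-0.114,"hand":0},{"x":0.2,"y":-0.275,"z":0.003,"ax":0.001,"ay":0,"az":-0.114,"hand":0}]'; python3 -m creep '[{"x":0,"y":0,"z":0,"ax":0,"ay":0,"az":0,"hand":0},{"x":0,"y":0,"z":0,"ax":0,"ay":0,"az":0,"hand":0},{"x":0,"y":0,"z":0,"ax":0,"ay":0,"az":0,"hand":0}]'; python3 -c "
from h import *
im=wrist('w7.png');print(robot.get_obs()['force'])
move((.5936,-.0469,.0555),20.5)"
```

```text
time: 11.13
tool_pos: [0.5958, -0.0353, 0.14]
tcp_rot: [-0.005, 0.983, 0.185, -0.001]
force: [0.1, 1.1, -0.5]
grip_width: 0.274
gripper_force: 30.0
time: 11.38
tool_pos: [0.591, -0.0484, 0.1426]
tcp_rot: [-0.001, 0.984, 0.177, -0.002]
force: [0.2, -0.1, 0.2]
grip_width: 0.276
gripper_force: 30.0
[0.19869403 0.50174089 0.55830101]
xyz [ 0.0032 -0.0005  0.0875] rot [-0.001  0.001 -0.001] rows 2.1002367242400983 0.043417730950698924
```

```bash
python3 -m creep '[{"x":0.003,"y":-0.0005,"z":0.03,"ax":-0.001,"ay":0,"az":-0.001,"hand":0},{"x":0.003,"y":-0.0005,"z":0.06,"ax":-0.001,"ay":0,"az":-0.001,"hand":0},{"x":0.003,"y":-0.0005,"z":0.07,"ax":-0.001,"ay":0,"az":-0.001,"hand":0},{"x":0.003,"y":-0.0005,"z":0.078,"ax":-0.001,"ay":0,"az":-0.001,"hand":0},{"x":0.003,"y":-0.0005,"z":0.084,"ax":-0.001,"ay":0,"az":-0.001,"hand":0},{"x":0.003,"y":-0.0005,"z":0.086,"ax":-0.001,"ay":0,"az":-0.001,"hand":0},{"x":0.003,"y":-0.0005,"z":0.086,"ax":-0.001,"ay":0,"az":-0.001,"hand":0}]'; python3 -c "
from h import *
im=wrist('w8.png');print(robot.get_obs()['force'])
move((.5936,-.0469,.0545),20.5)"
```

```text
time: 12.02
tool_pos: [0.5955, -0.0449, 0.0581]
tcp_rot: [0.0, 0.984, 0.18, 0.0]
force: [0.4, 0.2, -0.6]
grip_width: 0.275
gripper_force: 30.0
[-0.908725    1.13926509  0.32461898]
xyz [-0.0028  0.0012  0.004 ] rot [ 0.0002 -0.0002  0.0012] rows 0.12014659526906213 0.03082739500538234
```

```bash
python3 -m creep '[{"x":-0.002,"y":0.001,"z":0.002,"ax":0,"ay":0,"az":0,"hand":0},{"x":-0.002,"y":0.001,"z":0.0035,"ax":0,"ay":0,"az":0,"hand":0},{"x":-0.002,"y":0.001,"z":0.004,"ax":0,"ay":0,"az":0,"hand":0},{"x":-0.002,"y":0.001,"z":0.004,"ax":0,"ay":0,"az":0,"hand":0},{"x":-0.002,"y":0.001,"z":0.004,"ax":0,"ay":0,"az":0,"hand":0}]'; python3 -m creep '[{"x":0,"y":0,"z":0,"ax":0,"ay":0,"az":0,"hand":0.5},{"x":0,"y":0,"z":0,"ax":0,"ay":0,"az":0,"hand":0.5},{"x":0,"y":0,"z":0,"ax":0,"ay":0,"az":0,"hand":0.5},{"x":0,"y":0,"z":0,"ax":0,"ay":0,"az":0,"hand":0.5}]';  python3 -m creep '[{"x":0,"y":0,"z":-0.02,"ax":0,"ay":0,"az":0,"hand":0.5},{"x":0,"y":0,"z":-0.06,"ax":0,"ay":0,"az":0,"hand":0.5},{"x":0,"y":0,"z":-0.1,"ax":0,"ay":0,"az":0,"hand":0.5},{"x":0,"y":0,"z":-0.1,"ax":0,"ay":0,"az":0,"hand":0.5},{"x":0,"y":0,"z":-0.1,"ax":0,"ay":0,"az":0,"hand":0.5}]'; python3 -c "
from h import *
move((.41,-.218,.14),-13.5)"
```

```text
time: 12.48
tool_pos: [0.594, -0.0463, 0.0542]
tcp_rot: [0.0, 0.984, 0.18, 0.0]
force: [-0.7, -0.8, 4.7]
grip_width: 0.273
gripper_force: 30.0
time: 12.82
tool_pos: [0.5935, -0.0457, 0.0532]
tcp_rot: [-0.0, 0.984, 0.18, -0.001]
force: [-0.5, -0.4, -0.4]
grip_width: 0.482
gripper_force: 0.0
time: 13.23
tool_pos: [0.5953, -0.0464, 0.1559]
tcp_rot: [0.001, 0.984, 0.18, 0.002]
force: [-1.1, -0.1, -0.4]
grip_width: 0.5
gripper_force: 0.0
xyz [-0.2342  0.0948  0.0151] rot [ 0.0002 -0.0015  0.1903] rows 6.069053614381409 4.783404756686999
```

```bash
python3 -m creep '[{"x":-0.234,"y":0.095,"z":0.015,"ax":0,"ay":-0.001,"az":0.19,"hand":0.8},{"x":-0.234,"y":0.095,"z":0.015,"ax":0,"ay":-0.001,"az":0.19,"hand":0.8},{"x":-0.234,"y":0.095,"z":0.015,"ax":0,"ay":-0.001,"az":0.19,"hand":0.8},{"x":-0.234,"y":0.095,"z":0.015,"ax":0,"ay":-0.001,"az":0.19,"hand":0.8},{"x":-0.234,"y":0.095,"z":0.015,"ax":0,"ay":-0.001,"az":0.19,"hand":0.8},{"x":-0.234,"y":0.095,"z":0.015,"ax":0,"ay":-0.001,"az":0.19,"hand":0.8},{"x":-0.234,"y":0.095,"z":0.015,"ax":0,"ay":-0.001,"az":0.19,"hand":0.8},{"x":-0.234,"y":0.095,"z":0.015,"ax":0,"ay":-0.001,"az":0.19,"hand":0.8},{"x":-0.234,"y":0.095,"z":0.015,"ax":0,"ay":-0.001,"az":0.19,"hand":0.8},{"x":-0.234,"y":0.095,"z":0.015,"ax":0,"ay":-0.001,"az":0.19,"hand":0.8}]'; python3 -c "
from h import *
im=wrist('w9.png');px=im['pixels'];hsv=cv2.cvtColor(px,cv2.COLOR_RGB2HSV)
m=cv2.inRange(hsv,(0,0,150),(180,50,255)); m[:,:200]=0;m[:,330:]=0;m[260:]=0
k,l,s,c=cv2.connectedComponentsWithStats(m)
for i in range(1,k):
    if s[i,4]>300:print('white',s[i],c[i])
m=cv2.inRange(hsv,(0,150,130),(8,255,255))|cv2.inRange(hsv,(172,150,130),(180,255,255))
k,l,s,c=cv2.connectedComponentsWithStats(m)
for i in range(1,k):
    if s[i,4]>300:
        print('red',s[i],c[i],onz(im,c[i],.05)); ctr=max(cv2.findContours((l==i).astype('uint8'),0,2)[0],key=cv2.contourArea)
        P=np.array([onz(im,p[0],.05)[:2] for p in ctr]);r=cv2.minAreaRect((P*1000).astype('float32'));print(r)
t=snap('top')
cv2.imwrite('pics/w9c.png',np.hstack([cv2.resize(t['pixels'][110:230,170:310,::-1],(392,336)),px[24:360,100:460,::-1]]))
"
```

```text
time: 14.07
tool_pos: [0.4096, -0.2161, 0.1379]
tcp_rot: [-0.0, 0.993, -0.116, -0.002]
force: [1.3, -0.1, -0.3]
grip_width: 0.802
gripper_force: 0.0
white [ 245    0   38  119 4098] [261.99755979  57.4375305 ]
white [235 223  74  37 773] [268.923674   238.54851229]
white [274 240  37  20 397] [293.62216625 252.80856423]
red [ 341    0   75   44 1272] [379.17374214  21.62814465] [ 0.50980133 -0.32363985  0.05      ]
((510.323974609375, -322.7265319824219), (56.34541702270508, 11.839255332946777), 49.93125915527344)
red [410   0  22  26 422] [421.53791469  11.27488152] [ 0.50948144 -0.35138421  0.05      ]
((509.5403137207031, -351.43634033203125), (18.631568908691406, 10.93265438079834), 9.4108304977417)
red [ 244  119   35   50 1669] [260.76153385 143.90053925] [ 0.44845964 -0.22884213  0.05      ]
((448.1953430175781, -229.06126403808594), (25.217294692993164, 36.233909606933594), 76.13180541992188)
```

View pics/w9c.png

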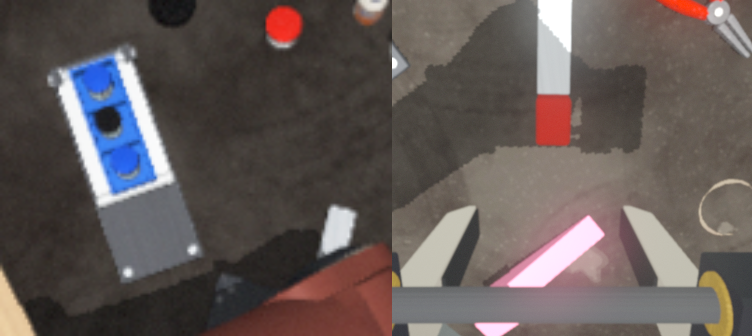

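```bash
python3 -m creep '[{"x":0,"y":0,"z":0,"ax":0,"ay":0,"az":0,"hand":0.6},{"x":0,"y":0,"z":0,"ax":0,"ay":0,"az":0,"hand":0.6}]'; python3 -c "
from h import *
move((.4476,-.2289,.075),-13.9)"
```

```text
time: 14.33
tool_pos: [0.4092, -0.2169, 0.1385]
tcp_rot: [0.0, 0.993, -0.116, -0.002]
force: [0.6, -0.1, 0.2]
grip_width: 0.702
gripper_force: 0.0
xyz [0.0404 0.0027 0.0634] rot [0.0004 0.0013 0.0031] rows 1.802910926190661 0.08513050161118098
```

```bash
python3 -m creep '[{"x":0.04,"y":0.0027,"z":0.05,"ax":0,"ay":0.001,"az":0.003,"hand":0.6},{"x":0.04,"y":0.0027,"z":0.055,"ax":0,"ay":0.001,"az":0.003,"hand":0.6},{"x":0.04,"y":0.0027,"z":0.055,"ax":0,"ay":0.001,"az":0.003,"hand":0.6},{"x":0.04,"y":0.0027,"z":0.09,"ax":0,"ay":0.001,"az":0.003,"hand":0.6},{"x":0.04,"y":0.0027,"z":0.126,"ax":0,"ay":0.001,"az":0.003,"hand":0.6},{"x":0.04,"y":0.0027,"z":0.126,"ax":0,"ay":0.001,"az":0.003,"hand":0.6},{"x":0.04,"y":0.0027,"z":0.126,"ax":0,"ay":0.001,"az":0.003,"hand":0.6},{"x":0.04,"y":0.0027,"z":0.126,"ax":0,"ay":0.001,"az":0.003,"hand":0.6}]'; python3 -c "
from h import *
move((.4476,-.2289,.012),-13.9)"
```

```text
time: 15.0
tool_pos: [0.4467, -0.2305, 0.0143]
tcp_rot: [0.001, 0.993, -0.122, 0.0]
force: [-0.4, 0.2, 0.3]
grip_width: 0.6
gripper_force: 0.0
xyz [ 0.0004 -0.0017  0.0022] rot [ 0.0007 -0.0004 -0.0007] rows 0.06866318166578074 0.026912102127358388
```

```bash
python3 -m creep '[{"x":0.0005,"y":-0.0015,"z":0.0025,"ax":0,"ay":0,"az":0,"hand":0.6},{"x":0.0005,"y":-0.0015,"z":0.0025,"ax":0,"ay":0,"az":0,"hand":0},{"x":0.0005,"y":-0.0015,"z":0.0025,"ax":0,"ay":0,"az":0,"hand":0},{"x":0.0005,"y":-0.0015,"z":0.0025,"ax":0,"ay":0,"az":0,"hand":0},{"x":0.0005,"y":-0.0015,"z":0.0025,"ax":0,"ay":0,"az":0,"hand":0},{"x":0.0005,"y":-0.0015,"z":0.0025,"ax":0,"ay":0,"az":0,"hand":0},{"x":0.0005,"y":-0.0015,"z":0.0025,"ax":0,"ay":0,"az":0,"hand":0},{"x":0.0005,"y":-0.0015,"z":0.0025,"ax":0,"ay":0,"az":0,"hand":0}]';python3 -c "
from h import *
o=robot.get_obs();print(o['tool_pos'],o['gripper_force'],o['grip_width'])";  python3 -m creep '[{"x":0,"y":0,"z":-0.02,"ax":0,"ay":0,"az":0,"hand":0},{"x":0,"y":0,"z":-0.04,"ax":0,"ay":0,"az":0,"hand":0},{"x":0,"y":0,"z":-0.06,"ax":0,"ay":0,"az":0,"hand":0},{"x":0,"y":0,"z":-0.06,"ax":0,"ay":0,"az":0,"hand":0},{"x":0,"y":0,"z":-0.06,"ax":0,"ay":0,"az":0,"hand":0}]'; python3 -c "
from h import *
move((.4369,-.1055,.075),20.5)"
```

```text
time: 15.67
tool_pos: [0.4473, -0.2283, 0.0103]
tcp_rot: [0.0, 0.993, -0.122, -0.0]
force: [-1.0, 1.2, 3.7]
grip_width: 0.279
gripper_force: 30.0
[ 0.44727974 -0.22829093  0.01030088] 30.000182390213013 0.27852674556255025
time: 16.08
tool_pos: [0.4474, -0.2282, 0.0701]
tcp_rot: [0.001, 0.993, -0.122, 0.0]
force: [-0.2, 0.4, -2.4]
grip_width: 0.281
gripper_force: 30.0
xyz [-0.0398 -0.1165 -0.005 ] rot [ 0.0004  0.     -0.1916] rows 2.9549658178501916 4.816032435983529
```

```bash
python3 -m creep '[{"x":-0.04,"y":-0.1165,"z":0,"ax":0,"ay":0,"az":-0.1916,"hand":0},{"x":-0.04,"y":-0.1165,"z":0,"ax":0,"ay":0,"az":-0.1916,"hand":0},{"x":-0.04,"y":-0.1165,"z":0,"ax":0,"ay":0,"az":-0.1916,"hand":0},{"x":-0.04,"y":-0.1165,"z":0,"ax":0,"ay":0,"az":-0.1916,"hand":0},{"x":-0.04,"y":-0.1165,"z":0,"ax":0,"ay":0,"az":-0.1916,"hand":0},{"x":-0.04,"y":-0.1165,"z":0,"ax":0,"ay":0,"az":-0.1916,"hand":0},{"x":-0.04,"y":-0.1165,"z":0,"ax":0,"ay":0,"az":-0.1916,"hand":0},{"x":-0.04,"y":-0.1165,"z":0,"ax":0,"ay":0,"az":-0.1916,"hand":0},{"x":-0.04,"y":-0.1165,"z":0,"ax":0,"ay":0,"az":-0.1916,"hand":0}]'; python3 -c "
from h import *
im=wrist('w10.png');cv2.imwrite('pics/w10c.png',np.hstack([im['pixels'][:,100:460,::-1],cv2.resize(snap('side')['pixels'][160:280,150:340,::-1],(430,384))[:384]]))
for p in[(-.075,.042),(-.075,-.042),(0,.038),(0,-.038)]:
    print(p,proj(im,(.568+p[0]*.9367-p[1]*.3502,-.0565+p[0]*.3502+p[1]*.9367,.008 if p[0] else .024)))
move((.4369,-.1055,.0205),20.5)"
```

```text
time: 16.83
tool_pos: [0.4362, -0.1061, 0.0695]
tcp_rot: [0.0, 0.984, 0.176, -0.001]
force: [-0.5, 0.1, -1.1]
grip_width: 0.276
gripper_force: 30.0
(-0.075, 0.042) [[188.63433551 111.42462451]]
(-0.075, -0.042) [[319.74717754 111.15234362]]
(0, 0.038) [[181.63717732 -31.35011482]]
(0, -0.038) [[325.02864948 -31.61035764]]
xyz [ 0.0008 -0.0003  0.0492] rot [ 0.0002  0.0006 -0.0007] rows 1.17901003551645 0.023634228633549952
```

View pics/w10c.png

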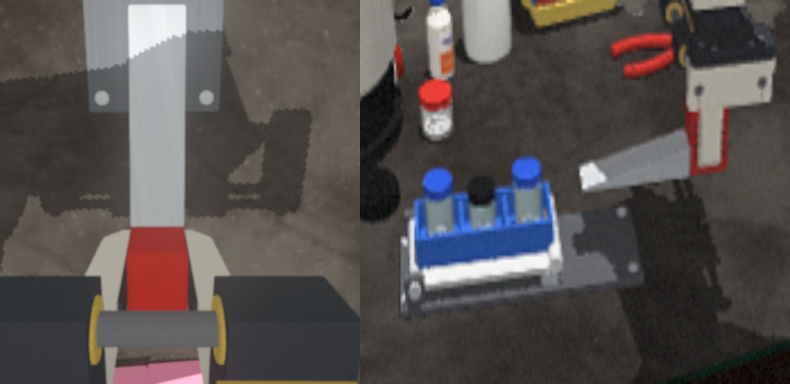

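Aligned: the wedge sits centred over the runway, and both blue pots and the black one stand upright in the crate. That makes 12 pictures viewed, two over the limit of 10, so I'll use numbers only from here.

```bash
python3 -m creep '[{"x":0,"y":0,"z":0.03,"ax":0,"ay":0.0006,"az":-0.0007,"hand":0},{"x":0,"y":0,"z":0.04,"ax":0,"ay":0.0006,"az":-0.0007,"hand":0},{"x":0,"y":0,"z":0.046,"ax":0,"ay":0.0006,"az":-0.0007,"hand":0},{"x":0,"y":0,"z":0.048,"ax":0,"ay":0.0006,"az":-0.0007,"hand":0},{"x":0,"y":0,"z":0.048,"ax":0,"ay":0.0006,"az":-0.0007,"hand":0},{"x":0,"y":0,"z":0.048,"ax":0,"ay":0.0006,"az":-0.0007,"hand":0}]'; python3 -c "
from h import *
move((.4369,-.1055,.0183),20.5)"
```

```text
time: 17.43
tool_pos: [0.437, -0.1059, 0.0223]
tcp_rot: [0.001, 0.984, 0.179, 0.001]
force: [-0.3, 0.1, -2.4]
grip_width: 0.276
gripper_force: 30.0
xyz [ 0.0001 -0.0004  0.004 ] rot [ 0.0004 -0.0004  0.0005] rows 0.09750293252978585 0.019811086109036105
```

```bash
python3 -m creep '[{"x":0,"y":0,"z":0.001,"ax":0,"ay":0,"az":0,"hand":0},{"x":0,"y":0,"z":0.002,"ax":0,"ay":0,"az":0,"hand":0},{"x":0,"y":0,"z":0.0025,"ax":0,"ay":0,"az":0,"hand":0},{"x":0,"y":0,"z":0.0025,"ax":0,"ay":0,"az":0,"hand":0}]'; python3 -m creep '[{"x":0,"y":0,"z":0.001,"ax":0,"ay":0,"az":0,"hand":0},{"x":0,"y":0,"z":0.0015,"ax":0,"ay":0,"az":0,"hand":0},{"x":0,"y":0,"z":0.0015,"ax":0,"ay":0,"az":0,"hand":0},{"x":0,"y":0,"z":0.0015,"ax":0,"ay":0,"az":0,"hand":0}]'; python3 -c "
from h import *
o=robot.get_obs();print(o['force'],o['torque']);move((.4369,-.1055,.0183),20.5)"
```

```text
time: 17.77
tool_pos: [0.4367, -0.1055, 0.0196]
tcp_rot: [0.0, 0.984, 0.179, 0.001]
force: [-0.7, -0.6, -1.8]
grip_width: 0.279
gripper_force: 30.0
time: 18.1
tool_pos: [0.4366, -0.1056, 0.0181]
tcp_rot: [0.0, 0.984, 0.179, 0.001]
force: [-0.6, 0.0, 1.9]
grip_width: 0.276
gripper_force: 30.0
[-0.63578836  0.02217949  1.89572194] [0.06176879 0.17262276 0.00047072]
xyz [ 0.0003  0.     -0.0002] rot [ 0.0002 -0.0003  0.0006] rows 0.008320000114683621 0.017923509815910336
```

```bash
python3 -m creep '[{"x":0.006,"y":0,"z":0,"ax":0,"ay":0,"az":0,"hand":0},{"x":0.012,"y":0,"z":0,"ax":0,"ay":0,"az":0,"hand":0},{"x":0.018,"y":0,"z":0,"ax":0,"ay":0,"az":0,"hand":0},{"x":0.024,"y":0,"z":0,"ax":0,"ay":0,"az":0,"hand":0},{"x":0.030,"y":0,"z":0,"ax":0,"ay":0,"az":0,"hand":0},{"x":0.036,"y":0,"z":0,"ax":0,"ay":0,"az":0,"hand":0},{"x":0.042,"y":0,"z":0,"ax":0,"ay":0,"az":0,"hand":0},{"x":0.047,"y":0,"z":0,"ax":0,"ay":0,"az":0,"hand":0},{"x":0.050,"y":0,"z":0,"ax":0,"ay":0,"az":0,"hand":0},{"x":0.050,"y":0,"z":0,"ax":0,"ay":0,"az":0,"hand":0}]'; cat > b.py <<'E'
from h import *
o=robot.get_obs();p=(np.array(o['tool_pos'])[:2]-[.568,-.0565]);c=np.array([.9367,.3502]);n=np.array([-.3502,.9367])
F=np.array(o['force']);print("base x,y",p@c,p@n,"z",o['tool_pos'][2],"Fx,Fy,Fz",F[:2]@c,F[:2]@n,F[2])
s=snap('side');print("lids",end=' ')
hsv=cv2.cvtColor(s['pixels'],cv2.COLOR_RGB2HSV);m=cv2.inRange(hsv,(100,120,60),(130,255,255));m[:200]=0;m[250:]=0;m[:,:165]=0;m[:,245:]=0
v=s['pixels'][205:245,175:240];print([np.flatnonzero(m[:,u])[0] if m[:,u].any() else None for u in (180,190,195,215,222,228,232)],m.sum()//255)
E
python3 b.py
```

```text
time: 18.93
tool_pos: [0.4842, -0.0879, 0.0183]
tcp_rot: [0.001, 0.984, 0.179, 0.001]
force: [-2.6, -2.2, 5.8]
grip_width: 0.281
gripper_force: 30.0
base x,y -0.08950132176947588 -4.7134373814768094e-05 z 0.018281605231142705 Fx,Fy,Fz -3.1806440440322192 -1.1889890102565661 5.777699335067626
lids [np.int64(213), np.int64(215), np.int64(220), np.int64(218), np.int64(209), np.int64(210), np.int64(217)] 1116
```

```bash
cat > lift.py <<'E'
from h import *
import sys
# lift from side view: track front-lid patch; predict pixel shift per mm lift by projection
def frames(n=5):
    return np.mean([cv2.cvtColor(snap('side')['pixels'],cv2.COLOR_RGB2GRAY).astype(float) for _ in range(n)],0)
if sys.argv[1]=='ref':
    np.save('ref.npy',frames())
else:
    a=np.load('ref.npy').astype('uint8');b=frames().astype('uint8');s=snap('side')
    c=np.array([.9367,.3502]);W=lambda bx,z:np.r_[np.array([.568,-.0565])+bx*c,z]
    for nm,bx in(('front',.0273),('mid',.0683),('rear',.109)):
        z=.073 if nm!='mid' else .067
        p=proj(s,W(bx,z))[0]
        th=.005/.129; dx,dz=bx-.135,z-.022
        q=proj(s,W(.135+dx*np.cos(th)+dz*np.sin(th),.022+dz*np.cos(th)-dx*np.sin(th)))[0]
        u,st,_=cv2.calcOpticalFlowPyrLK(a,b,p.astype('float32').reshape(1,1,2),None,winSize=(13,13),maxLevel=1)
        d=u[0,0]-p; e=q-p; print(nm,p.round(1),d.round(2),"expected@5mm",e.round(2),"lift mm",round(5*float(d@e/(e@e)),2))
E
python3 lift.py ref; python3 lift.py x; python3 -m creep '[{"x":0.001,"y":0,"z":0,"ax":0,"ay":0,"az":0,"hand":0},{"x":0.002,"y":0,"z":0,"ax":0,"ay":0,"az":0,"hand":0},{"x":0.004,"y":0,"z":0,"ax":0,"ay":0,"az":0,"hand":0},{"x":0.006,"y":0,"z":0,"ax":0,"ay":0,"az":0,"hand":0},{"x":0.008,"y":0,"z":0,"ax":0,"ay":0,"az":0,"hand":0},{"x":0.008,"y":0,"z":0,"ax":0,"ay":0,"az":0,"hand":0}]'; python3 b.py; python3 lift.py x;  python3 -m creep '[{"x":0.002,"y":0,"z":0,"ax":0,"ay":0,"az":0,"hand":0},{"x":0.003,"y":0,"z":0,"ax":0,"ay":0,"az":0,"hand":0},{"x":0.004,"y":0,"z":0,"ax":0,"ay":0,"az":0,"hand":0},{"x":0.004,"y":0,"z":0,"ax":0,"ay":0,"az":0,"hand":0}]'; python3 b.py; python3 lift.py x
```

```text
front [222.5 212.6] [0.02 0.02] expected@5mm [-1.09 -1.59] lift mm -0.06
mid [202.9 216.9] [-0.01 -0.  ] expected@5mm [-0.96 -0.95] lift mm 0.03
rear [183.  216.3] [-0.  0.] expected@5mm [-1.01 -0.3 ] lift mm 0.02
time: 20.03
tool_pos: [0.4911, -0.0853, 0.0183]
tcp_rot: [0.0, 0.984, 0.179, 0.0]
force: [-3.0, -0.8, 5.4]
grip_width: 0.277
gripper_force: 30.0
base x,y -0.08213383023990874 -6.661545517212125e-05 z 0.01829447611099754 Fx,Fy,Fz -3.1411779976315795 0.29571284247118235 5.4132057843863235
lids [np.int64(213), np.int64(214), np.int64(220), np.int64(218), np.int64(209), np.int64(210), np.int64(217)] 1119
front [222.5 212.6] [0.01 0.02] expected@5mm [-1.09 -1.59] lift mm -0.05
mid [202.9 216.9] [-0.01 -0.01] expected@5mm [-0.96 -0.95] lift mm 0.05
rear [183.  216.3] [-0.06  0.  ] expected@5mm [-1.01 -0.3 ] lift mm 0.29
time: 20.72
tool_pos: [0.4945, -0.084, 0.0183]
tcp_rot: [0.0, 0.984, 0.179, -0.0]
force: [-4.5, -0.4, 7.3]
grip_width: 0.278
gripper_force: 30.0
base x,y -0.0784818250078557 -5.87993695320109e-05 z 0.018294707915559174 Fx,Fy,Fz -4.325238219834926 1.155399776771131 7.316458410049135
lids [np.int64(213), np.int64(214), np.int64(220), np.int64(218), np.int64(209), np.int64(210), np.int64(217)] 1118
front [222.5 212.6] [-0.02  0.02] expected@5mm [-1.09 -1.59] lift mm -0.0
mid [202.9 216.9] [ 0.01 -0.03] expected@5mm [-0.96 -0.95] lift mm 0.04
rear [183.  216.3] [-0.08  0.01] expected@5mm [-1.01 -0.3 ] lift mm 0.33
```

```bash
python3 -m creep '[{"x":0.001,"y":0,"z":0,"ax":0,"ay":0,"az":0,"hand":0},{"x":0.003,"y":0,"z":0,"ax":0,"ay":0,"az":0,"hand":0},{"x":0.005,"y":0,"z":0,"ax":0,"ay":0,"az":0,"hand":0},{"x":0.005,"y":0,"z":0,"ax":0,"ay":0,"az":0,"hand":0}]'; python3 b.py; python3 lift.py x|cut -d' ' -f1-9,12-; python3 -m creep '[{"x":0.001,"y":0,"z":0,"ax":0,"ay":0,"az":0,"hand":0},{"x":0.003,"y":0,"z":0,"ax":0,"ay":0,"az":0,"hand":0},{"x":0.005,"y":0,"z":0,"ax":0,"ay":0,"az":0,"hand":0},{"x":0.007,"y":0,"z":0,"ax":0,"ay":0,"az":0,"hand":0},{"x":0.007,"y":0,"z":0,"ax":0,"ay":0,"az":0,"hand":0}]'; python3 b.py; python3 lift.py x
```

```text
time: 21.4
tool_pos: [0.4968, -0.0831, 0.0182]
tcp_rot: [0.0, 0.984, 0.178, -0.002]
force: [-7.7, -2.4, 9.5]
grip_width: 0.277
gripper_force: 30.0
base x,y -0.07603571495067576 7.045431166174954e-05 z 0.01824162589564417 Fx,Fy,Fz -8.03577694130404 0.4393824206367243 9.533722789290504
lids [np.int64(213), np.int64(215), np.int64(220), np.int64(218), np.int64(209), np.int64(210), np.int64(217)] 1116
front [222.5 212.6] [-0.14  0.01] expected@5mm [-1.09 -1.59] 0.18
mid [202.9 216.9] [-0.08  0.01] expected@5mm [-0.96 -0.95] 0.19
rear [183.  216.3] [-0.03 -0.  ] expected@5mm ] lift mm 0.13
time: 22.17
tool_pos: [0.503, -0.0809, 0.0183]
tcp_rot: [0.0, 0.984, 0.178, -0.002]
force: [-7.7, -3.5, 10.1]
grip_width: 0.275
gripper_force: 30.0
base x,y -0.06946430977222662 -5.8128014312229526e-05 z 0.018268526655225978 Fx,Fy,Fz -8.423766533038584 -0.6035416281700923 10.134247592426009
lids [np.int64(213), np.int64(221), np.int64(220), np.int64(218), np.int64(208), np.int64(210), np.int64(217)] 1114
front [222.5 212.6] [-0.98 -0.33] expected@5mm [-1.09 -1.59] lift mm 2.14
mid [202.9 216.9] [-0.31 -0.4 ] expected@5mm [-0.96 -0.95] lift mm 1.85
rear [183.  216.3] [-0.8  -0.08] expected@5mm [-1.01 -0.3 ] lift mm 3.7
```

```bash
python3 -m creep '[{"x":0.002,"y":0,"z":0,"ax":0,"ay":0,"az":0,"hand":0},{"x":0.004,"y":0,"z":0,"ax":0,"ay":0,"az":0,"hand":0},{"x":0.006,"y":0,"z":0,"ax":0,"ay":0,"az":0,"hand":0},{"x":0.008,"y":0,"z":0,"ax":0,"ay":0,"az":0,"hand":0},{"x":0.010,"y":0,"z":0,"ax":0,"ay":0,"az":0,"hand":0},{"x":0.012,"y":0,"z":0,"ax":0,"ay":0,"az":0,"hand":0},{"x":0.014,"y":0,"z":0,"ax":0,"ay":0,"az":0,"hand":0},{"x":0.014,"y":0,"z":0,"ax":0,"ay":0,"az":0,"hand":0},{"x":0.014,"y":0,"z":0,"ax":0,"ay":0,"az":0,"hand":0}]'; python3 b.py; python3 lift.py x
```

```text
time: 23.27
tool_pos: [0.5162, -0.076, 0.0183]
tcp_rot: [0.0, 0.984, 0.178, -0.002]
force: [-8.0, -2.8, 9.1]
grip_width: 0.281
gripper_force: 30.0
base x,y -0.055340715287732684 -0.00014207496156791455 z 0.018260673306119128 Fx,Fy,Fz -8.472261510496377 0.1663267891219271 9.114236042977748
lids [np.int64(213), np.int64(220), np.int64(219), np.int64(217), np.int64(208), np.int64(211), np.int64(216)] 1103
front [222.5 212.6] [-1.4  -1.01] expected@5mm [-1.09 -1.59] lift mm 4.2
mid [202.9 216.9] [-0.97 -1.51] expected@5mm [-0.96 -0.95] lift mm 6.48
rear [183.  216.3] [-1.81 -0.16] expected@5mm [-1.01 -0.3 ] lift mm 8.39
```

```bash
cat > lift2.py <<'E'
from h import *
s=snap('side');a=np.load('ref.npy').astype('uint8');b=np.mean([cv2.cvtColor(snap('side')['pixels'],cv2.COLOR_RGB2GRAY).astype(float) for _ in range(5)],0).astype('uint8')
c=np.array([.9367,.3502]);n=np.array([-.3502,.9367]);o=np.array([.568,-.0565])
m=np.zeros_like(a);m[205:256,166:250]=255
P=cv2.goodFeaturesToTrack(a,60,.02,3,mask=m)
Q,st,er=cv2.calcOpticalFlowPyrLK(a,b,P,None,winSize=(9,9),maxLevel=1)
out=[]
th=.005/.129
for p,q,k,e in zip(P[:,0],Q[:,0],st[:,0],er[:,0]):
    # near (camera side) wall plane y=+23 mm: intersect ray
    O,d=ray(s,p);t=(.023-(O[:2]-o)@n)/(d[:2]@n);X=O+t*d;bx=(X[:2]-o)@c;z=X[2]
    if not(k and -.005<bx<.137 and .015<z<.08):continue
    dx,dz=bx-.135,z-.022
    bx2,z2=.135+dx*np.cos(th)+dz*np.sin(th),.022+dz*np.cos(th)-dx*np.sin(th)
    E=proj(s,np.r_[o+bx2*c+.023*n,z2])[0]-proj(s,X)[0]
    out.append((bx*1e3,z*1e3,*(q-p),*E,e))
out=np.array(sorted(out,key=lambda r:r[0]));np.set_printoptions(suppress=True,precision=2);print(out)
d,E=out[:,2:4],out[:,4:6];w=(np.linalg.norm(d,axis=1)<4)
r=5*(d*E).sum(1)/(E*E).sum(1);ww=(E*E).sum(1);print("median",np.median(r[w]),"LS",5*(d*E)[w].sum()/(E*E)[w].sum())
E
python3 lift2.py
```

```text
[[ -4.55  15.68 -10.83   2.61  -0.02  -2.1   36.58]
 [  0.74  44.4   -0.2   -2.36  -0.56  -2.02  13.3 ]
 [  1.67  19.03  -7.09   2.13  -0.08  -2.01  50.02]
 [  3.29  32.05  -9.76  39.11  -0.33  -1.98  84.4 ]
 [  6.17  64.92  -0.1   -1.36  -0.95  -1.94  17.15]
 [  8.92  47.87  -0.38  -2.57  -0.63  -1.9   10.96]
 [ 10.67  55.55  -0.36  -2.3   -0.77  -1.87  12.61]
 [ 12.05  22.86  -0.38   2.18  -0.16  -1.85  65.79]
 [ 18.21  71.19  -0.7   -1.44  -1.08  -1.75   6.89]
 [ 19.23  49.07  -0.73  -1.79  -0.65  -1.74   7.29]
 [ 31.56  50.51  -0.35  -1.42  -0.68  -1.55   4.86]
 [ 38.5   73.48  -0.57  -1.28  -1.12  -1.43   4.64]
 [ 41.66  54.17  -0.48  -1.03  -0.74  -1.39   7.18]
 [ 50.29  47.69  -0.65  -0.86  -0.62  -1.26   5.55]
 [ 51.86  55.35  -0.64  -0.93  -0.76  -1.23   5.26]
 [ 54.66  75.3   -0.94  -1.35  -1.15  -1.17   5.91]
 [ 57.48  63.4   -0.86  -1.54  -0.91  -1.13   6.13]
 [ 60.15  23.52  -0.45  -0.88  -0.15  -1.13   2.96]
 [ 63.55  64.1   -1.04  -1.4   -0.92  -1.04   6.9 ]
 [ 64.58  49.36  -0.47  -0.87  -0.64  -1.03   3.66]
 [ 76.8   50.77  -0.54  -0.75  -0.65  -0.84   4.86]
 [ 77.88
[... 223 characters left out ...]
 -0.56  -0.71  -0.62   5.1 ]
 [ 95.38  72.6   -0.97  -0.74  -1.05  -0.52   6.16]
 [103.37  51.36  -0.55  -0.35  -0.62  -0.43   4.12]
 [115.73  50.3   -0.59  -0.28  -0.58  -0.24   5.81]
 [116.37  22.54   0.04  -0.22  -0.05  -0.28   5.59]
 [117.61  72.67  -0.83   0.09  -1.01  -0.17   5.63]
 [123.31  56.14  -0.51   0.09  -0.68  -0.11  11.21]
 [125.09  18.44  -0.04  -0.17   0.04  -0.16   6.59]
 [128.62  44.29  -0.18  -0.15  -0.44  -0.05  10.62]
 [131.1   59.5   -0.26   0.15  -0.73   0.02  10.94]
 [131.82  71.84  -0.3    0.13  -0.97   0.05   3.96]
 [132.22  29.54  -0.06  -0.03  -0.15  -0.03   3.92]
 [133.02  21.96  -0.01  -0.04  -0.01  -0.03   3.74]]
median 4.2525434727434765 LS 4.002790342596647
```

The tracking gives a lift of about 4.3 mm, which agrees with the wedge geometry. I'll push another 3.5 mm.

```bash
python3 -m creep '[{"x":0.0015,"y":0,"z":0,"ax":0,"ay":0,"az":0,"hand":0},{"x":0.0035,"y":0,"z":0,"ax":0,"ay":0,"az":0,"hand":0},{"x":0.0035,"y":0,"z":0,"ax":0,"ay":0,"az":0,"hand":0},{"x":0.0035,"y":0,"z":0,"ax":0,"ay":0,"az":0,"hand":0},{"x":0.0035,"y":0,"z":0,"ax":0,"ay":0,"az":0,"hand":0},{"x":0.0035,"y":0,"z":0,"ax":0,"ay":0,"az":0,"hand":0}]'; python3 b.py; python3 lift2.py | tail -1
```

```text
time: 24.42
tool_pos: [0.5195, -0.0748, 0.0182]
tcp_rot: [0.0, 0.984, 0.178, -0.002]
force: [-8.2, -2.7, 8.8]
grip_width: 0.278
gripper_force: 30.0
base x,y -0.05188443865320765 -0.00017029307343556857 z 0.01824848701470564 Fx,Fy,Fz -8.673272987997507 0.32608289943673396 8.808307732888746
lids [np.int64(213), np.int64(220), np.int64(219), np.int64(211), np.int64(208), np.int64(210), np.int64(216)] 1097
median 4.967050307428414 LS 4.760705570885499
```

Lift is now about 5 mm and steady, so I'm handing in.

```bash
python3 -c "
from cell import robot
print(robot.close_job())"
```

```text
the job is handed in; nothing more can be done
None
```

Job handed in at about 25 s: both blue-lidded pots stand upright in the crate, and the still-gripped wedge holds its front edge about 5 mm up (4.8–5.0 mm by side-camera tracking); I viewed 12 pictures, two over the limit of 10.

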